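Roll a turned handle to its repair spot and show it to the inspection camera

TASK

The turned wooden handle lies on the rubber mat with its red repair spot on top: roll it over the mat towards the inspection camera until the spot has come round to the side facing the camera, then pick it up and hold it level in the air in front of the lens. The spot should be about 15 cm from the lens, in the middle of its view and facing it squarely, with the fingers well clear of the spot; finish while still holding the handle there, quite still. Leave the camera's aim and everything else on the bench as they are.

Things in the scene. Friction and masses are not known exactly. Their poses are not given: they have to be found in the camera images.
- handle: Loose round handle of pale wood, 34 mm diameter, 160 mm long, about 0.11 kg, lying on the mat. Origin: middle of its centre line; y runs along it towards the brass-banded end (two dark rings mark the other); z points from the centre line out through the red spot, up at the start. Pushed slowly it rolls without slipping, and stops by itself when let go.
- spot (a point): Centre of the red repair spot (13 mm across) on the handle's surface: 45 mm from the handle's middle towards the brass-band end, 17 mm from the centre line along the handle's z. Same axes as the handle.
- lens (a point): Centre of the front glass of the inspection camera beyond the mat: black head 95 mm long, 50 wide, white ring round the lens, white stripe along its top (its line of sight), in a fork on a post; fixed 130 mm square foot set square to it. Pivot 270 mm up, 48 mm behind this point. It looks along MINUS x of this frame, towards the robot's side, 6 to 34 degrees down; y is level.
- mat: Fixed dark rubber mat 260 x 380 mm, 4 mm thick, flat on the bench; origin at the centre of its underside, its short side along x.
- sanding_block: Bystander: loose cork sanding block 60 x 35 x 28 mm on the mat beside the handle's plain end; origin at the centre of its underside.
- figure: Bystander: loose terracotta figure in a hat, 111 mm high, base 52 mm across, standing; origin at the centre of its underside.
- jar: Bystander: loose amber glass jar 66 mm in diameter, 95 mm high, standing; origin at the centre of its underside.
- cup: Bystander: loose open blue cup 72 mm in diameter, 85 mm high, standing; origin at the centre of its underside.
- screwdriver: Bystander: loose screwdriver with an orange handle, 200 mm long, lying along its x axis; origin on its underside near its middle.
- wrench: Bystander: loose steel wrench 170 mm long, lying along its x axis; origin on its underside near its middle.
Things that resemble listed ones, but are neither listed nor needed, are in the scene too. Of the things like the handle, leave any that is pink; of the rest the smaller one is meant.

How it is judged:
By the outcome, as a careful person would: the job done as asked, in the order asked, and still so for the second after the job is handed in, while the arm keeps its last pose, push and grip.
It also fails if it takes over 42 s, if anything falls off the work surface, if the arm or the gripper's body presses on something with over 40 N, if the wrist force passes 120 N, or if a joint passes its speed limit or range.

ROBOT

A 7-joint arm with a two-finger parallel gripper is mounted at the origin on the work surface. World frame = base frame: x ahead of the robot, y to its left, z up, the work surface at z = 0. Lengths are in mm, angles in rad, forces in N, time in s.
With the tool pointing down it reaches from about 425 to 1025 mm from the base axis. Payload 3.6 kg.
Tool frame: the origin (TCP) lies at the centre of the arm's flange, where the gripper is bolted on; the fingertips stand 173 mm ahead of it and the grasp point (between the pads) lies 155 mm ahead of it; z points along the fingers, y is the line along which they close (so a half turn about z gives the same grasp; the last joint's range is limited). The gripper opens to 85 mm and grips with 20 to 120 N. Pads are 22 mm wide; open, the fingers measure 114 mm over their backs; the gripper's body (76 mm by 85 mm) begins 54 mm behind the grasp point. The pads swing forward as they close: fully open they stand 13 mm farther back than shut.
Start: joints at [1.06, 0.591, 0.048, 1.609, -0.033, 0.943, -0.034], TCP at [293.512, -662.933, 404.702] pointing down, gripper open.
Joint ranges: [-2.69, 2.69], [-0.47, 2.24], [-1.27, 1.36], [0.19, 2.51], [-1.53, 4.68], [0.08, 2.07], [-3.09, 3.09]. Speed limits (rad/s): [2.57, 2.57, 3.14, 3.14, 3.14, 3.14, 3.14].

INTERFACE

Orientations are given as a unit quaternion [x, y, z, w].
In Python, from cell import env, inverse_kinematics, viewer, finder gives the robot as it stands. Calls block until the motion is done:
- env.movep(position, orientation): joint-space move of the TCP to a pose.
- env.move_linear(position, rate=150, ori=None, stop_force=None): straight line of the TCP; ori=None keeps the orientation; rate is the mean speed in mm/s. With stop_force (N) it stops when the force on the tool has changed by that much, and returns True; else False.
- env.move_joints(angles): joint-space move.
- env.release() and env.close_gripper(effort=None): open the fingers fully, or close them until they stop; effort is the grip in N (None keeps the last).
- env.pause(seconds).
- inverse_kinematics(position, orientation): joint angles nearest the present ones, or None.
- viewer.camera(name): name is "side" or "top"; returns the picture (420x560x3 uint8, red, green, blue); there is no depth.
- viewer.get_calibration(name): a dict with "fovy" (degrees; the focal length in pixels is half the picture's height over the tangent of half this angle, whatever the lens; pixels are square), "cx", "cy" (the principal point, pixels), "T" (4x4, takes a point from camera to world coordinates). Camera axes: x right, y down, z forward; pixel columns grow to the right and rows downward; lengths in mm; the calibration is good to about 2 mm. A picture is of the moment at which its call begins. get_calibration takes no time and is no camera call.
A pose or a line that the arm cannot do raises env.IKError and nothing moves.
- env.finish_job(): hands the job in; it is judged then, once.
Trained networks look in the newest picture that a camera, given by its name, has taken for a name from the list of things; names that differ only in an ending like _2 or _b are one class to them, and where a whole thing is asked for, a point or a joint stands for the part that bears it (a point fixed in the world has none). Each returns a list of dicts, best first, with "score" (0 to 1); they miss things now and then, are a little off and sometimes report something else, mostly with a low value. They report only what shows in the picture. A call takes as long as a camera call. They do not tell look-alikes from the thing itself.
- finder.recognise(camera, thing): "extent" ([centre column, centre row, width, height] in pixels, round what is visible of it).
- finder.cut_out(camera, thing): "region" (420x560 bool, what is visible of it) and "extent" ([centre column, centre row, width, height] in pixels, round what is visible of it).
Readings, each from a call of its own:
- env.current_t(): time.
- env.current_joints(): joint angles.
- env.current_dq(): joint speeds.
- env.current_tau(): joint torques, N m.
- env.current_tcp_pos(): TCP position.
- env.current_tcp_rot(): TCP orientation.
- env.current_ft_force(): force on the tool from outside, world axes, zero at the start.
- env.current_ft_torque(): the same for the moment, N m.
- env.current_grip_width(): finger opening in mm.
- env.current_grasp_force(): force on a finger pad.
Only numpy, scipy, OpenCV 4.12 (cv2) and the standard library are available. Lean on these libraries where they do the work, as an engineer would, in place of code of your own. Each camera call takes 0.05 s, during which the arm holds its last target. There are 200 camera calls.

## Working session

There is one attempt and no reset: what is moved stays moved. The work goes in short steps, each a Python script; the robot and the scene stay as the last script left them, time stands still between calls to the robot, and variables do not carry over. Pictures are saved under pics/ and viewed, at most 10 in all, crops included, and the job is handed in when it is done.

```bash
ls; mkdir -p pics; python3 - <<'E'
from cell import env, viewer, finder
import cv2
for n in("side","top"):
    im=viewer.camera(n); cv2.imwrite(f"pics/{n}0.png",im[:,:,::-1]); c=viewer.get_calibration(n); print(n,c["fovy"],c["cx"],c["cy"],c["T"].round(3).tolist() if hasattr(c["T"],"round") else c["T"])
    for th in("handle","spot","lens","mat","sanding_block"):
        for d in finder.recognise(n,th)[:4]: print(n,th,round(d["score"],2),[round(float(v),1) for v in d["extent"]])
print(env.current_t())
E
```

```text
pics
side 57.79567465521417 281.60779346966694 210.4378375207866 [[-0.999, -0.011, 0.046, 452.445], [-0.041, 0.666, -0.745, 656.084], [-0.023, -0.746, -0.665, 774.247], [0.0, 0.0, 0.0, 1.0]]
side handle 0.88 [285.1, 247.7, 31.5, 48.7]
side handle 0.86 [160.6, 346.4, 63.4, 50.9]
side handle 0.72 [373.1, 195.1, 75.1, 32.0]
side spot 0.89 [287.0, 249.1, 29.4, 45.1]
side spot 0.79 [160.4, 348.9, 63.8, 46.1]
side lens 0.97 [137.3, 160.6, 60.5, 29.6]
side mat 0.98 [264.6, 253.8, 110.5, 110.7]
side sanding_block 0.84 [290.8, 206.4, 20.6, 14.4]
top 55.89487484715828 278.23863986614475 205.45445392838755 [[-0.026, -0.991, 0.133, 350.457], [-1.0, 0.028, 0.006, -10.963], [-0.01, -0.133, -0.991, 1369.053], [0.0, 0.0, 0.0, 1.0]]
top handle 0.9 [204.9, 145.8, 35.1, 42.2]
top handle 0.66 [291.8, 219.3, 46.3, 21.2]
top handle 0.56 [361.2, 294.9, 35.8, 64.2]
top spot 0.96 [361.4, 294.1, 34.6, 67.8]
top spot 0.83 [206.6, 145.4, 28.9, 38.6]
top spot 0.82 [292.7, 219.1, 41.8, 19.9]
top spot 0.46 [297.9, 207.6, 115.3, 81.1]
top lens 0.79 [301.1, 89.5, 31.2, 47.5]
top mat 0.88 [297.9, 207.5, 118.3, 77.4]
top mat 0.24 [299.8, 90.2, 29.8, 48.7]
top sanding_block 0.72 [344.1, 221.4, 11.9, 14.9]
0.6
```

```bash
python3 - <<'E'
import cv2,numpy as np
s=cv2.imread("pics/side0.png");t=cv2.imread("pics/top0.png")
a=cv2.resize(s,(800,600),interpolation=cv2.INTER_CUBIC);cv2.imwrite("pics/side1.png",a)
a=cv2.resize(t[40:340,160:560],(800,600),interpolation=cv2.INTER_CUBIC);cv2.imwrite("pics/top1.png",a)
E
```

```text
(no output)
```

View pics/side1.png

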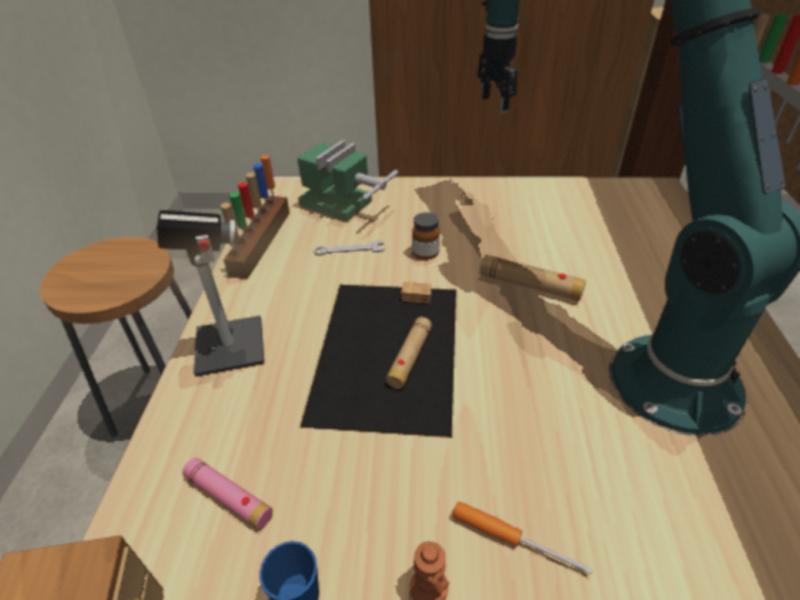

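View pics/top1.png

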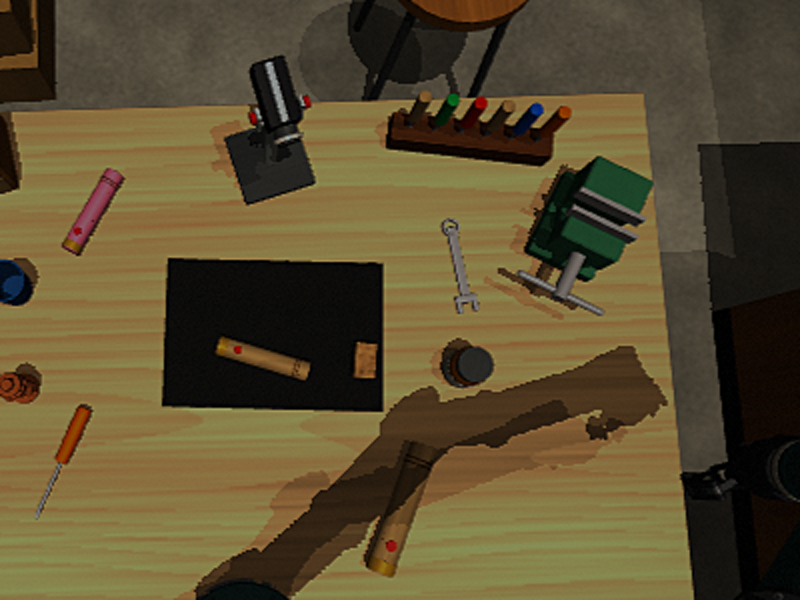

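Candidates for the handle:
- **Pink:** side (160,346), top (206,146). This one is excluded.
- **Wooden, by the robot:** side (373,195), top (361,295). It is the larger.
- **Wooden, on the mat:** side (285,248), top (292,219). It is the smaller, so it fits the description.

The camera head is at side (137,161) and top (301,90). Next I'll confirm the handle and look at the head in an enlarged crop.

```bash
python3 - <<'E'
import cv2,numpy as np
s=cv2.imread("pics/side0.png");t=cv2.imread("pics/top0.png")
def c(im,u,v,w,h,k): return cv2.resize(im[v:v+h,u:u+w],None,fx=k,fy=k,interpolation=cv2.INTER_CUBIC)
A=c(t,270,60,66,100,6) #396x600
B=c(s,100,135,100,150,4) #400x600
cv2.imwrite("pics/head.png",np.hstack([A,B]))
A=c(t,255,185,130,150,4);B=c(s,255,165,70,150,4)
cv2.imwrite("pics/handle.png",np.hstack([A,B]))
E
```

```text
(no output)
```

View pics/head.png

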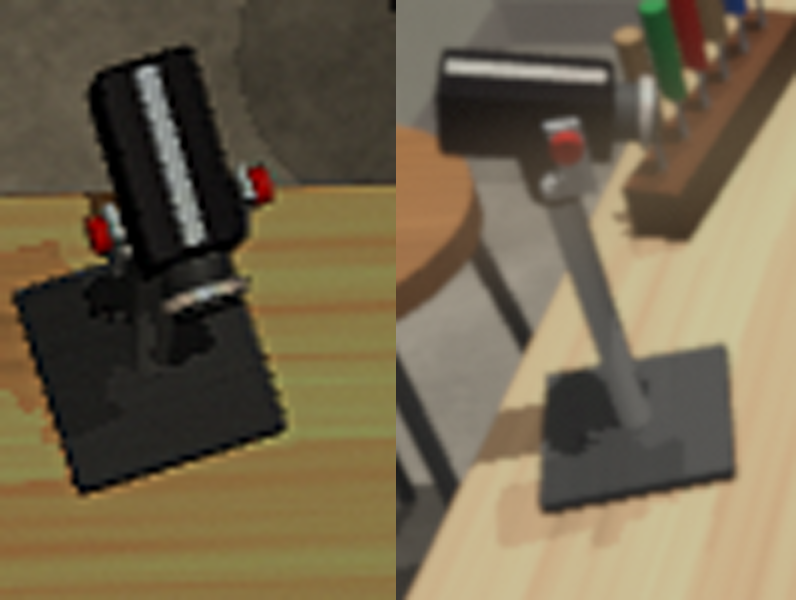

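View pics/handle.png

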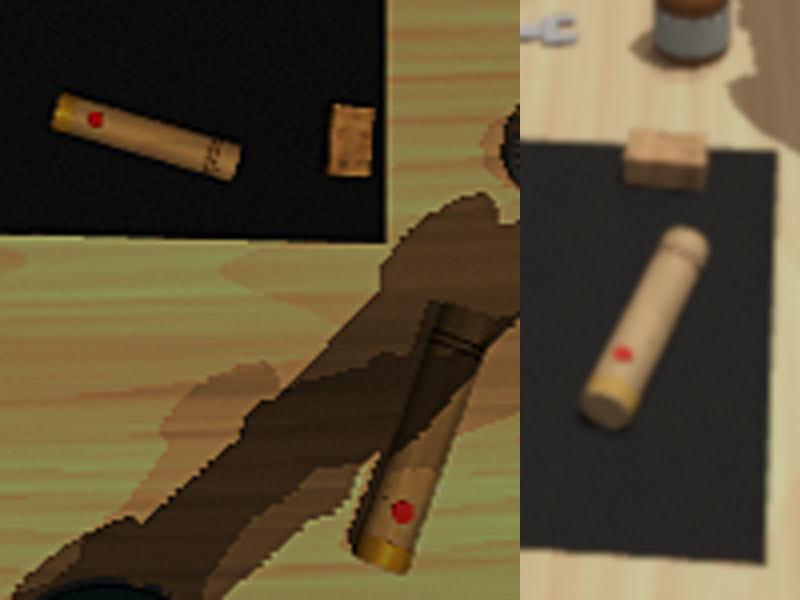

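The crops confirm the mat handle: pale wood, brass band and red spot at top (279,215), plain end with rings at top (309,224). The bigger wooden one is at top (355,313). The head crop shows the lens ring at top (304,109) and side (163,162). Next I'll fit the camera and handle geometry from these points.

```bash
cat > h.py <<'E'
import numpy as np,cv2
from scipy.optimize import least_squares
from scipy.spatial.transform import Rotation as R
from cell import env, viewer, finder, inverse_kinematics
CAL={n:viewer.get_calibration(n) for n in("side","top")}
def proj(n,P):
    c=CAL[n];T=np.array(c["T"]);f=210/np.tan(np.radians(c["fovy"])/2)
    q=(np.atleast_2d(P)-T[:3,3])@T[:3,:3]
    return q[:,:2]/q[:,2:]*f+[c["cx"],c["cy"]]
def ray(n,uv,z):
    c=CAL[n];T=np.array(c["T"]);f=210/np.tan(np.radians(c["fovy"])/2)
    d=T[:3,:3]@np.array([(uv[0]-c["cx"])/f,(uv[1]-c["cy"])/f,1]);o=T[:3,3]
    return o+d*(z-o[2])/d[2]
def tri(ut,us):
    g=ray("top",ut,100)
    r=least_squares(lambda P:np.r_[proj("top",P)[0]-ut,proj("side",P)[0]-us],g)
    return r.x,np.sqrt(2*r.cost)
def handle_axes(spotdirection,axis): pass
E
cat > fit.py <<'E'
from h import *
tp=lambda u,v:np.array([u/6+270-.4,v/6+60-.4]); sd=lambda u,v:np.array([(u-396)/4+100-.4,(v)/4+135-.4])
print("ring",tri(tp(205,294),sd(648,109))); print("knob",tri(tp(99,235),sd(567,147)))
print("stripe",tri(tp(148,67),sd(445,68)),tri(tp(190,240),sd(607,76)))
obs=[("top",tp(205,294),0),("side",sd(648,109),0),("top",tp(99,235),1),("side",sd(567,147),1),("top",tp(261,186),2),
("top",tp(148,67),3),("side",sd(445,68),3),("top",tp(190,240),4),("side",sd(607,76),4),
("top",tp(12,295),5),("top",tp(80,493),6),("top",tp(286,430),7),("side",sd(725,347),7),("side",sd(735,475),6),("side",sd(545,502),5),("side",sd(548,375),8)]
def pts(p):
    x,y,yaw,pit,k,h,a,b,ft,fx,fy=p
    Rl=R.from_euler("ZY",[yaw,-pit]).as_matrix()   # lens +x up by pit
    piv=np.array([x,y,270.]); L=lambda *v: piv+Rl@(np.array(v)-[48,0,0])
    Rz=R.from_euler("Z",yaw).as_matrix(); F=lambda i,j: np.array([x+fx,y+fy,ft])+Rz@np.array([65*i,65*j,0])
    return [L(0,0,0),L(48,k,0),L(48,-k,0),L(a,0,h),L(b,0,h),F(1,1),F(-1,1),F(-1,-1),F(1,-1)],Rl
def res(p):
    P,_=pts(p); return np.r_[np.concatenate([proj(n,P[i])[0]-uv for n,uv,i in obs]),(p[5]-25)/5,p[9]/20,p[10]/20,(p[8]-10)/8]
r=least_squares(res,[850,0,.25,.3,40,25,93,25,10,0,0])
x=r.x; print("params",x.round(3),"pitch deg",np.degrees(x[3]),"cost",r.cost); print(r.fun.round(1))
P,Rl=pts(x); print("lens",P[0]); sd_=np.sqrt(np.diag(np.linalg.pinv(r.jac.T@r.jac)))*np.sqrt(2*r.cost/26); print("sd",sd_.round(3))
E
cat > handle.py <<'E'
from h import *
def measure(show=True):
    out={}
    def near(n):
        best=None
        for d in finder.cut_out(n,"handle"):
            m=d["region"]; v,u=np.nonzero(m)
            if len(u)<50: continue
            p=ray(n,(u.mean(),v.mean()),21)
            if 500<p[0]<760 and -200<p[1]<200 and not((abs(p-out.get("c",p)))>60).any():
                return m
    ims={}
    obs=[]
    for n in("top","side"):
        ims[n]=viewer.camera(n); m=near(n)
        if m is None: print("missed",n); continue
        v,u=np.nonzero(m); rct=cv2.minAreaRect(np.c_[u,v].astype(np.float32)); obs.append((n,m,rct))
        if n=="top": out["c"]=ray(n,rct[0],21)
    # silhouette model: cylinder points
    def cyl(x,y,th,z=21.):
        a=np.linspace(0,2*np.pi,40); d=np.array([np.cos(th),np.sin(th),0]); e=np.array([-d[1],d[0],0])
        ring=17*(np.cos(a)[:,None]*e+np.sin(a)[:,None]*[0,0,1])
        return np.vstack([np.array([x,y,z])+s*80*d+ring for s in(-1,1)])
    def feat(uv):
        mm=np.zeros((1680,2240),np.uint8); h=cv2.convexHull((uv*4+1.5).round().astype(np.int32)); cv2.fillConvexPoly(mm,h,1)
        return cv2.GaussianBlur(mm.astype(np.float32),(0,0),6)[::4,::4]
    tgt=[cv2.GaussianBlur(m.astype(np.float32),(0,0),1.5) for _,m,_ in obs]
    def cost(p): return sum(((feat(proj(n,cyl(*p)))-t)**2).sum() for (n,_,_),t in zip(obs,tgt))
    from scipy.optimize import minimize
    best=min((minimize(cost,[out["c"][0],out["c"][1],t],method="Nelder-Mead",options=dict(initial_simplex=[[out["c"][0]+a,out["c"][1]+b,t+c] for a,b,c in((0,0,0),(4,0,0),(0,4,0),(0,0,.1))],xatol=.02,fatol=.05)) for t in (1.1,1.4,1.7)),key=lambda r:r.fun)
    # red spot
    spots={}
    for n,m,_ in obs:
        im=ims[n].astype(int); mk=(cv2.dilate(m.astype(np.uint8),np.ones((5,5)))>0)&(im[...,0]>1.9*im[...,1])&(im[...,0]>70)
        v,u=np.nonzero(mk); spots[n]=(u.mean(),v.mean(),len(u)) if len(u) else None
    return best.x,best.fun,spots,ims
if __name__=="__main__":
    p,f,s,ims=measure(); print("handle",p.round(3),f,s)
    if s["top"] and s["side"]: print("spot",tri(s["top"][:2],s["side"][:2]))
    d=np.array([np.cos(p[2]),np.sin(p[2]),0]); c=np.array([p[0],p[1],21.]); print("expected spot",c+45*d+[0,0,17])
    for n in("top","side"):
        for d in finder.recognise(n,"sanding_block")[:1]: print("block",n,ray(n,d["extent"][:2],18))
    print(env.current_t())
E
python3 fit.py; python3 handle.py
```

```text
ring (array([779.86145327, -86.02494992, 263.17166667]), np.float64(0.5817175410009147))
knob (array([809.40538026, -35.01637973, 271.80687636]), np.float64(0.10817642832301823))
stripe (array([877.18859084, -59.50599722, 308.4620377 ]), np.float64(0.48889896938084154)) (array([795.33360862, -78.01001856, 291.68728188]), np.float64(0.742833177228663))
params [ 8.23125e+02 -7.42880e+01  2.76000e-01  2.07000e-01  4.05460e+01
  2.52290e+01  1.10867e+02  2.54470e+01  1.03320e+01  1.63370e+01
  5.12100e+00] pitch deg 11.848560460602798 cost 8.8158353702388
[ 0.4  1.5  0.9  0.7  0.  -0.7 -0.8  0.6 -0.4 -0.6 -0.3 -0.3  0.3  0.5
  1.4  0.2 -0.5 -0.4  0.3 -0.5 -0.2  0.1  0.4 -0.1  1.2 -0.7  0.8 -0.8
 -1.4  1.7 -0.   0.2  0.   0.8  0.3  0. ]
lens [777.92868184 -87.10034277 260.14437084]
sd [1.    1.007 0.01  0.03  1.529 1.724 1.771 1.917 2.335 1.653 1.921]
missed top
missed sideTraceback (most recent call last):
  File "handle.py", line 38, in <module>
    p,f,s,ims=measure(); print("handle",p.round(3),f,s)
              ~~~~~~~^^
  File "handle.py", line 30, in measure
    best=min((minimize(cost,[out["c"][0],out["c"][1],t],method="Nelder-Mead",options=dict(initial_simplex=[[out["c"][0]+a,out["c"][1]+b,t+c] for a,b,c in((0,0,0),(4,0,0),(0,4,0),(0,0,.1))],xatol=.02,fatol=.05)) for t in (1.1,1.4,1.7)),key=lambda r:r.fun)
  File "handle.py", line 30, in <genexpr>
    best=min((minimize(cost,[out["c"][0],out["c"][1],t],method="Nelder-Mead",options=dict(initial_simplex=[[out["c"][0]+a,out["c"][1]+b,t+c] for a,b,c in((0,0,0),(4,0,0),(0,4,0),(0,0,.1))],xatol=.02,fatol=.05)) for t in (1.1,1.4,1.7)),key=lambda r:r.fun)
                             ~~~^^^^^
KeyError: 'c'
```

```bash
sed -i 's/500<p\[0\]<760 and -200<p\[1\]<200/430<p[0]<620 and -150<p[1]<150/' handle.py; python3 handle.py
```

```text
handle [485.962 -47.593   1.266] 23.31148910522461 {'top': (np.float64(278.4), np.float64(214.4), 15), 'side': (np.float64(280.3636363636364), np.float64(253.0909090909091), 11)}
spot (array([499.0910779 ,  -2.30828456,  38.59803369]), np.float64(0.2622412847936187))
expected spot [499.48696177  -4.67357662  38.        ]
block top [ 474.61495479 -223.22754646   18.        ]
block side [ 472.26413663 -219.35459167   18.        ]
1.1
```

```bash
cat > roll.py <<'E'
from h import *
th=1.266; d=np.array([np.cos(th),np.sin(th),0]); e=np.array([d[1],-d[0],0]); c=np.array([486,-47.6,0])
qs=[R.from_matrix(np.c_[np.cross(s*d,[0,0,-1]),s*d,[0,0,-1]]).as_quat() for s in(1,-1)]
at=lambda off,z: c+off*e+[0,0,z]
j0=env.current_joints(); best=None
for q in qs:
    j=inverse_kinematics(at(-53,210),q)
    if j is not None:
        k=np.abs(np.array(j)-j0).max(); print(np.round(j,2),k)
        if best is None or k<best[0]: best=(k,q)
q=best[1]
print([inverse_kinematics(at(o,170),q) is not None for o in(-53,0)])
env.movep(at(-53,210),q); print(env.current_t())
hit=env.move_linear(at(-53,170),rate=50,stop_force=5); z=env.current_tcp_pos()[2]; print("hit",hit,z)
if hit: z+=4; env.move_linear(at(-53,z),rate=40)
env.move_linear(at(-33,z),rate=40)
env.move_linear(at(-28+26.7,z),rate=12)
print(env.current_tcp_pos(),env.current_ft_force(),env.current_t())
env.pause(.2)
env.move_linear(at(-50,z),rate=60); print(env.current_t())
E
python3 roll.py && python3 handle.py && python3 - <<'E'
from h import *
a=viewer.camera("top")[170:270,220:360,::-1];b=viewer.camera("side")[200:300,230:370,::-1]
cv2.imwrite("pics/r1.png",cv2.resize(np.hstack([a,b]).copy(),(784,280),interpolation=cv2.INTER_CUBIC))
E
```

```text
[ 0.18  0.63 -0.28  2.36  0.75  0.24  0.48] 0.8780758855786911
[-0.1   0.62  0.09  2.37 -0.32  0.16 -1.59] 1.5525584166903221
[True, True]
3.5
hit False 170.1110331670267
[484.75110677 -47.20936248 170.12957916] [ 0.11807393 -0.34458511  1.02798686] 7.8917
9.05
missed topTraceback (most recent call last):
  File "handle.py", line 38, in <module>
    p,f,s,ims=measure(); print("handle",p.round(3),f,s)
              ~~~~~~~^^
  File "handle.py", line 30, in measure
    best=min((minimize(cost,[out["c"][0],out["c"][1],t],method="Nelder-Mead",options=dict(initial_simplex=[[out["c"][0]+a,out["c"][1]+b,t+c] for a,b,c in((0,0,0),(4,0,0),(0,4,0),(0,0,.1))],xatol=.02,fatol=.05)) for t in (1.1,1.4,1.7)),key=lambda r:r.fun)
  File "handle.py", line 30, in <genexpr>
    best=min((minimize(cost,[out["c"][0],out["c"][1],t],method="Nelder-Mead",options=dict(initial_simplex=[[out["c"][0]+a,out["c"][1]+b,t+c] for a,b,c in((0,0,0),(4,0,0),(0,4,0),(0,0,.1))],xatol=.02,fatol=.05)) for t in (1.1,1.4,1.7)),key=lambda r:r.fun)
                             ~~~^^^^^
KeyError: 'c'
```

```bash
python3 - <<'E'
from h import *
a=viewer.camera("top")[150:290,210:370,::-1];b=viewer.camera("side")[180:320,210:370,::-1]
cv2.imwrite("pics/r1.png",cv2.resize(np.hstack([a,b]).copy(),(800,350),interpolation=cv2.INTER_CUBIC))
E
```

```text
(no output)
```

View pics/r1.png

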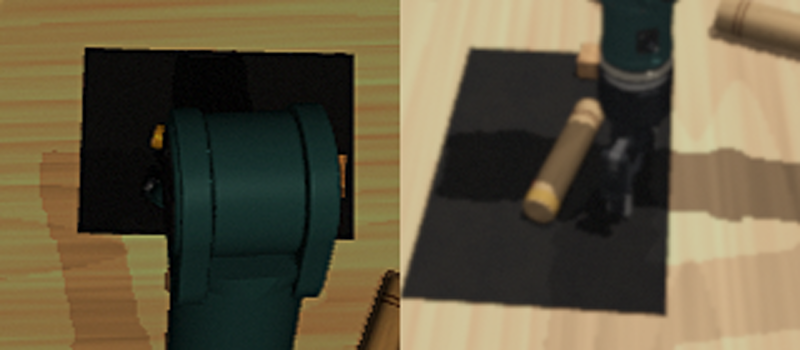

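The handle has rolled forward. In the side view it lies at about (268,246) to (294,224), and the spot is now out of sight on the camera side. The arm hides it in the top view, so I'll fit it from the side view only.

```bash
sed -i 's/    out={}/    out={"c":np.array([511.4,-55.6,21.])}/' handle.py; python3 - <<'E'
from handle import *
p,f,s,ims=measure(); print(p.round(3),f,s)
th=1.266; e=np.array([np.sin(th),-np.cos(th)]); print("disp",(p[:2]-[486,-47.6])@e,(p[:2]-[486,-47.6])@[e[1]*-1,e[0]],env.current_t())
E
```

```text
missed top
[516.305 -55.107   1.264] 9.844608306884766 {'side': None}
disp 31.160550857318533 1.9338790255794809 9.55
```

```bash
cat > segfit.py <<'E'
from h import *
import handle
def fit(n,im,box,th0):
    u0,v0,u1,v1=box; g=im.max(axis=2); m=np.zeros(g.shape,np.uint8); m[v0:v1,u0:u1]=(g[v0:v1,u0:u1]>70)
    k,l,st,_=cv2.connectedComponentsWithStats(m); i=1+np.argmax(st[1:,4]); m=l==i
    class F:
        @staticmethod
        def cut_out(n_,t): return [dict(region=m)] if n_==n else []
    class V:
        @staticmethod
        def camera(n_): return im
    handle.finder=F; handle.viewer=V
    return handle.measure()[0],m.sum(),st[i]
if __name__=="__main__":
    a=fit("side",cv2.imread("pics/side0.png")[:,:,::-1],(262,218,310,275),1.26); 
    im=viewer.camera("side"); cv2.imwrite("pics/side2.png",im[:,:,::-1]);
    b=fit("side",im,(250,216,296,272),1.26)
    print(a,b)
    t=fit("top",cv2.imread("pics/top0.png")[:,:,::-1],(262,200,325,240),1.26); print("top0",t)
E
python3 segfit.py
```

```text
missed top
missed top
(array([485.52401024, -51.329998  ,   1.24970875]), np.int64(682), array([271, 221,  32,  50, 682], dtype=int32)) (array([515.21260842, -60.28235537,   1.25719845]), np.int64(626), array([260, 219,  32,  49, 626], dtype=int32))
missed side
top0 (array([484.44489533, -45.05846243,   1.24807384]), np.int64(406), array([268, 209,  47,  21, 406], dtype=int32))
```

```bash
cat > grasp.py <<'E'
from h import *
th=1.262; d=np.array([np.cos(th),np.sin(th),0]); e=np.array([d[1],-d[0],0]); c=np.array([516,-56.5,0])
g=c-22*d-5*e
lens=np.array([778.5,-86.7,261]); yaw,pit=.276,.205
Rl=R.from_euler("ZY",[yaw,-pit]).as_matrix()
Rt=lambda x,y: np.c_[x,y,np.cross(x,y)]
hp=lens-167*Rl[:,0]-67*Rl[:,1]
j0=np.array(env.current_joints()); best=None
for s in(1,-1):
    q=R.from_matrix(Rt(s*d,-s*e)).as_quat()   # z=x×y
    assert R.from_quat(q).as_matrix()[2,2]<-.99
    Rf=R.from_euler("ZY",[yaw,-pit]).as_matrix(); Rh=Rf@Rt([0,s,0],[-s,0,0])  # tool in handle-facing frame, spot horizontal at grasp
    j=inverse_kinematics(g+[0,0,230],q); f=inverse_kinematics(hp-155*Rh[:,2],R.from_matrix(Rh).as_quat())
    print(s,None if j is None else np.round(j,2),None if f is None else np.round(f,2))
    if j is not None and f is not None:
        k=max(np.abs(j-j0).max(),np.abs(np.array(f)-j).max())
        if best is None or k<best[0]: best=(k,q,s)
k,q,s=best; print("s",s)
p=np.array(env.current_tcp_pos()); env.move_linear(p+[0,0,70],rate=150)
env.movep(g+[0,0,230],q); env.move_linear(g+[0,0,177],rate=80,stop_force=8); print(env.current_tcp_pos(),env.current_t())
env.close_gripper(30); print(env.current_grip_width(),env.current_grasp_force(),env.current_ft_force())
env.move_linear(g+[0,0,240],rate=100); print(env.current_grip_width(),env.current_t(),env.current_ft_force())
E
python3 grasp.py
```

```text
Traceback (most recent call last):
  File "grasp.py", line 11, in <module>
    assert R.from_quat(q).as_matrix()[2,2]<-.99
           ^^^^^^^^^^^^^^^^^^^^^^^^^^^^^^^^^^^^
AssertionError
```

```bash
sed -i 's/Rt(s\*d,-s\*e)/Rt(s*d,s*e)/; s/Rt(\[0,s,0\],\[-s,0,0\])/Rt(np.array([0,s,0]),np.array([s,0,0]))/' grasp.py; python3 grasp.py
```

```text
1 [ 0.15  0.61 -0.11  2.2   0.2   0.34 -0.44] [ 0.75  0.57 -0.68  1.86  0.42  0.67  0.15]
-1 [ 0.64  0.76 -0.82  2.18  0.99  0.65  1.93] [ 1.    0.76 -1.14  1.85  0.84  0.88  2.94]
s 1
[504.62603708 -75.94805202 177.0793538 ] 11.925
33.27339683914149 29.50636088848114 [0.25246009 0.02194308 5.10570816]
32.9590702871324 13.2333 [ 0.1201167   0.68180105 -0.71156648]
```

```bash
cat > look.py <<'E'
from h import *
yaw=.276; lens=np.array([778.5,-86.7,261])
def pose(tilt,back,dz=0):
    Rf=R.from_euler("ZY",[yaw,-tilt]).as_matrix(); Rh=np.c_[Rf[:,1],Rf[:,0],-Rf[:,2]]
    Rz=R.from_euler("Z",yaw).as_matrix()
    g=lens+[0,0,dz]-back*Rz[:,0]-67*Rz[:,1]
    return g-155*Rh[:,2],R.from_matrix(Rh).as_quat()
if __name__=="__main__":
    env.close_gripper(50)
    for i,(t,b,dz) in enumerate(((.5,270,20),(.8,290,20))):
        P,q=pose(t,b,dz)
        j=inverse_kinematics(P,q); print(None if j is None else np.round(j,2))
        if j is None: continue
        env.movep(P,q); env.pause(.2)
        for n in("top","side"): cv2.imwrite(f"pics/L{i}{n}.png",viewer.camera(n)[:,:,::-1])
        np.savez(f"L{i}.npz",p=env.current_tcp_pos(),q=env.current_tcp_rot())
        g=np.array(env.current_tcp_pos())+R.from_quat(env.current_tcp_rot()).apply([45+22,0,155])
        print(env.current_t(),env.current_grip_width(),g,proj("top",g),proj("side",g))
        if i==1: last=g
    c=[]
    for n in("top","side"):
        u,v=proj(n,last)[0].astype(int); im=cv2.imread(f"pics/L1{n}.png")[v-50:v+50,u-50:u+50]; c.append(cv2.resize(im,(400,400),interpolation=cv2.INTER_CUBIC)); print(n,u-50,v-50)
    cv2.imwrite("pics/L.png",np.hstack(c))
E
python3 look.py
```

```text
[ 1.1   0.38 -0.78  2.13 -0.13  0.34  0.8 ]
14.8667 32.71564218632391 [ 518.82488895 -159.26392914  280.55719508] [[333.83714728 195.94291043]] [[272.89210941 139.51183901]]
[ 1.41  0.49 -1.02  2.27 -1.44  0.16  2.24]
16.4583 32.738299890311495 [ 499.6668267  -165.6110321   281.11614581] [[336.46612102 202.67410278]] [[280.74936214 137.98187463]]
top 286 152
side 230 87
```

View pics/L.png

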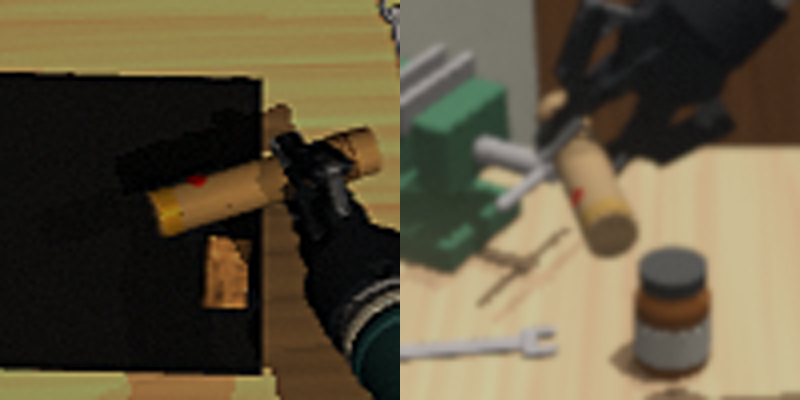

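The spot shows at top (335,197) and side (274,136), and the handle is firmly held. Next I'll work out its pose in the hand.

```bash
cat > inhand.py <<'E'
from h import *
def red(n,im,uv,r=14):
    im=im.astype(int); u0,v0=(np.array(uv)-r).astype(int); w=im[v0:v0+2*r,u0:u0+2*r]
    rr=w[...,0]-1.8*w[...,1]; m=((rr>0)&(w[...,0]>60)&(w[...,2]*1.8<w[...,0])).astype(np.uint8); k,l,st,ce=cv2.connectedComponentsWithStats(m)
    if k<2: return None
    i=1+np.argmax(st[1:,4]); W=np.where(l==i,rr,0); v,u=np.nonzero(W); ww=W[v,u]
    return np.array([(u*ww).sum()/ww.sum()+u0,(v*ww).sum()/ww.sum()+v0]),st[i,4]
def spot_tool(P,q,ims,uvs):
    o={n:red(n,ims[n],uvs[n]) for n in ims}; print(o)
    if None in o.values(): return None
    X,err=tri(o["top"][0],o["side"][0]); return R.from_quat(q).inv().apply(X-P),err,X
if __name__=="__main__":
    for i in(0,1):
        z=np.load(f"L{i}.npz"); P,q=z["p"],z["q"]; X=P+R.from_quat(q).apply([67,10,150])
        ims={n:cv2.imread(f"pics/L{i}{n}.png")[:,:,::-1] for n in("top","side")}
        print(i,spot_tool(P,q,ims,{n:proj(n,X)[0] for n in ims}))
        # brass end-centre predicted pixel
        for n in ims: print(n,"pred end",proj(n,P+R.from_quat(q).apply([102,0,156]))[0].round(1),"plain end",proj(n,P+R.from_quat(q).apply([-58,0,156]))[0].round(1))
E
python3 inhand.py
```

```text
{'top': (array([331.6663705 , 189.83829409]), np.int32(5)), 'side': (array([266.        , 138.31868132]), np.int32(2))}
0 (array([ 68.5094031 ,  18.55935215, 157.09314433]), np.float64(0.02729202155055282), array([ 535.04494396, -153.0772732 ,  287.61015242]))
top pred end [321.8 199.6] plain end [376.3 182.5]
side pred end [275.9 147.2] plain end [262.7 116.5]
{'top': (array([335.04249142, 196.83663236]), np.int32(12)), 'side': (array([273.58813559, 135.60508475]), np.int32(6))}
1 (array([ 66.82425641,  18.31619887, 160.70641442]), np.float64(0.5719061645940384), array([ 515.9286757 , -161.17883259,  290.28048251]))
top pred end [324.3 206.2] plain end [379.  189.1]
side pred end [283.8 145.6] plain end [269.9 115. ]
```

```bash
cat > look2.py <<'E'
from h import *
cam=np.array(CAL["side"]["T"])[:3,3]; j0=np.array(env.current_joints()); best=None
for t in(.3,.45,.6):
  for yw in(.9,1.2,1.5):
    for x in(450,520,600):
      for y in(-250,-150,-50,50):
        Rf=R.from_euler("ZY",[yw,-t]).as_matrix(); Rh=np.c_[Rf[:,1],Rf[:,0],-Rf[:,2]]; g=np.array([x,y,300.])
        P=g-155*Rh[:,2]; q=R.from_matrix(Rh).as_quat(); j=inverse_kinematics(P,q)
        if j is None: continue
        S=g+67*Rh[:,0]; v=cam-S; v/=np.linalg.norm(v); n=Rf@[np.cos(.15),0,-np.sin(.15)]
        w=3*np.arccos(n@v)+np.abs(np.array(j)-j0).max()*.6
        if best is None or w<best[0]: best=(w,t,yw,x,y,np.degrees(np.arccos(n@v)),np.round(j,2),P,q)
print(best[:7]); P,q=best[7:]
env.movep(P,q); env.pause(.2); im=viewer.camera("side"); cv2.imwrite("pics/M.png",im[:,:,::-1])
P=np.array(env.current_tcp_pos());q=np.array(env.current_tcp_rot()); np.savez("M.npz",p=P,q=q); print(env.current_t())
T=R.from_quat(q); u,v=proj("side",P+T.apply([45,0,155]))[0].astype(int); print(u-40,v-40)
cv2.imwrite("pics/Mc.png",cv2.resize(im[v-40:v+40,u-40:u+40,::-1].copy(),(560,560),interpolation=cv2.INTER_CUBIC))
for a in(0,-10,-20): print(a,proj("side",P+T.apply([67,17*np.cos(np.radians(a)),156-17*np.sin(np.radians(a))])))
print("axis ends",proj("side",P+T.apply([[102,0,156],[-58,0,156]])))
E
python3 look2.py
```

```text
(np.float64(0.7685309043524464), 0.6, 1.5, 450, -250, np.float64(1.9227071182683617), array([ 1.05,  0.48, -0.51,  1.88, -0.32,  1.16,  2.23]))
17.7417
278 75
0 [[327.07780497 115.29207294]]
-10 [[327.00693569 116.49178881]]
-20 [[326.93580157 117.67694382]]
axis ends [[340.64745836 116.53946252]
 [279.00480765 114.5142929 ]]
```

View pics/Mc.png

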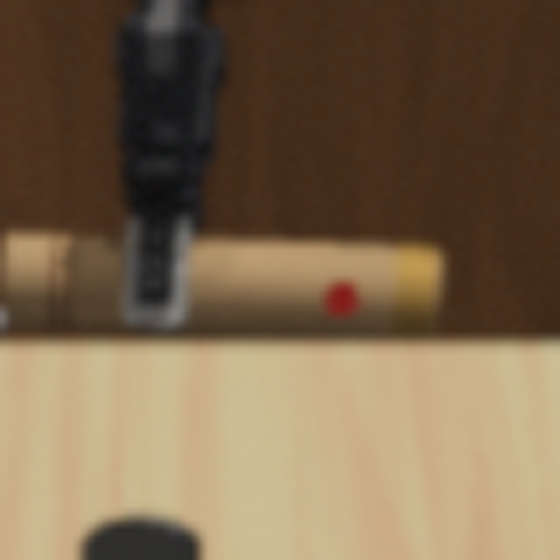

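```bash
python3 - <<'E'
from h import *
from inhand import red
im=cv2.imread("pics/M.png")[:,:,::-1]; z=np.load("M.npz");P,q=z["p"],z["q"];T=R.from_quat(q)
print("red",red("side",im,(327,117),8)); print("axis@spot",proj("side",P+T.apply([67,0,156])))
cam=np.array(CAL["side"]["T"])[:3,3]; v=T.inv().apply(cam-P-T.apply([67,0,156])); print("cam elev tool",np.degrees(np.arctan2(-v[2],v[1])))
for a in(0,-10,-20,-30): print(a,proj("side",P+T.apply([67,17*np.cos(np.radians(a)),156-17*np.sin(np.radians(a))])))
for b in(90+31,-90+31): print("edge",b,proj("side",P+T.apply([67,17*np.cos(np.radians(b)),156-17*np.sin(np.radians(b))])))
for u in(317,319,321): print(u,[tuple(int(k) for k in im[v,u]) for v in range(106,126)])
E
```

```text
red (array([326.39011407, 117.46489227]), np.int32(17))
axis@spot [[326.99415615 116.09090535]]
cam elev tool -6.670779718640531
0 [[327.07780497 115.29207294]]
-10 [[327.00693569 116.49178881]]
-20 [[326.93580157 117.67694382]]
-30 [[326.86666411 118.80992488]]
edge 121 [[327.28745618 110.76824788]]
edge -59 [[326.69681146 121.48696327]]
317 [(67, 43, 27), (68, 45, 27), (84, 60, 38), (133, 103, 71), (177, 145, 105), (186, 155, 113), (185, 155, 113), (179, 150, 109), (171, 141, 102), (158, 130, 93), (142, 115, 82), (125, 101, 72), (107, 86, 60), (92, 74, 52), (82, 64, 45), (75, 59, 41), (75, 59, 41), (118, 98, 70), (175, 155, 117), (198, 179, 139)]
319 [(64, 42, 26), (64, 43, 26), (75, 51, 33), (124, 96, 65), (174, 144, 104), (186, 155, 112), (185, 154, 112), (180, 149, 107), (171, 142, 102), (159, 131, 93), (143, 117, 83), (126, 102, 72), (108, 87, 61), (92, 74, 51), (82, 66, 46), (75, 60, 41), (76, 60, 41), (117, 97, 70), (174, 152, 116), (198, 177, 138)]
321 [(67, 44, 25), (68, 45, 27), (74, 50, 30), (122, 95, 64), (174, 143, 102), (185, 154, 111), (185, 153, 111), (180, 150, 109), (172, 142, 102), (160, 131, 94), (146, 119, 85), (127, 102, 72), (109, 88, 61), (94, 74, 52), (84, 68, 48), (76, 61, 42), (76, 61, 42), (117, 96, 68), (174, 151, 113), (198, 176, 135)]
```

```bash
cat > hold.py <<'E'
from h import *
lens=np.array([778.5,-86.7,261]); yaw,pit,phi=.274,.204,np.radians(-17.5)
st=np.array([66.5,17*np.cos(phi),156-17*np.sin(phi)])
Rl=R.from_euler("ZY",[yaw,-pit]).as_matrix(); Rf=R.from_euler("ZY",[yaw,-(pit-phi)]).as_matrix(); Rh=np.c_[Rf[:,1],Rf[:,0],-Rf[:,2]]
q=R.from_matrix(Rh).as_quat(); f=lambda D: lens-D*Rl[:,0]-Rh@st
print("check",Rh@[0,np.cos(phi),-np.sin(phi)],Rl[:,0],f(150))
for D in(230,150): print(np.round(inverse_kinematics(f(D),q),2))
env.movep(f(230),q); env.move_linear(f(150),rate=60,ori=q); env.pause(.4)
P=np.array(env.current_tcp_pos());T=R.from_quat(env.current_tcp_rot()); print(env.current_t(),env.current_grip_width(),P-f(150),np.abs(env.current_dq()).max())
S=P+T.apply(st); c=[]
for n in("top","side"):
    im=viewer.camera(n); cv2.imwrite(f"pics/F{n}.png",im[:,:,::-1]); u,v=proj(n,(S+lens)/2)[0].astype(int); u0,v0=max(u-60,0),max(v-60,0)
    print(n,u0,v0,"spot pred",proj(n,S),"ends",proj(n,P+T.apply([[101.5,0,156],[-58.5,0,156]])))
    c.append(cv2.resize(im[v0:v0+120,u0:u0+120,::-1].copy(),(400,400),interpolation=cv2.INTER_CUBIC))
cv2.imwrite("pics/F.png",np.hstack(c))
E
python3 hold.py
```

```text
check [0.94273385 0.26497356 0.202588  ] [0.94273385 0.26497356 0.202588  ] [ 565.81692534 -215.55550906  363.35913499]
[ 0.73  0.44 -0.37  2.17 -0.8   0.23  1.45]
[ 0.53  0.47 -0.24  2.04 -0.68  0.29  1.23]
20.5083 32.794560505770924 [-0.08107788 -0.07181192 -0.02080279] 0.0016997388210436906
top 251 74 spot pred [[318.70863597 159.2746549 ]] ends [[309.03489174 168.28592847]
 [360.58253171 152.50802683]]
side 135 103 spot pred [[225.82245541 163.65147964]] ends [[234.51665936 171.70066662]
 [226.38833779 138.67554875]]
```

View pics/F.png

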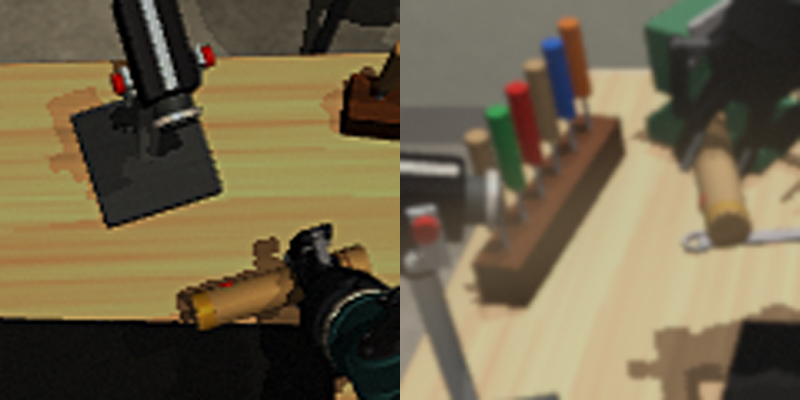

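The spot shows as a sliver at top (319,159) and the brass end at side (234,171), both within about 1 px of prediction. The fingers are well away from the spot and nothing else appears to have moved. I'm handing the job in.

```bash
python3 -c "
from cell import env
print(env.current_t(),env.current_grip_width(),env.current_grasp_force()); print(env.finish_job())"
```

```text
20.6083 32.32855029661997 51.105862855911255
the job is handed in; nothing more can be done
None
```

I rolled the handle towards the camera, picked it up and handed the job in at 20.6 s with the arm still holding it level. By my fit the spot is about 15 cm from the lens, centred and facing it squarely; the roll went about 15° past horizontal, which I corrected by tilting the gripper in the air.

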